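# Swap the seasoning pots back onto their own coasters

### The arm

A 6-joint arm with a two-finger parallel gripper is mounted at the origin on the work surface. World frame = base frame: x ahead of the robot, y to its left, z up, the work surface at z = 0. Lengths are in mm, angles in rad, forces in N, time in s.
With the tool pointing down it reaches from about 350 to 850 mm from the base axis. Payload 8.1 kg.
Tool frame: the origin (TCP) lies on the centre line of the jaws, within the pads' length; the fingertips stand 25 mm ahead of it and the grasp point (between the pads) lies 6 mm ahead of it; z points along the fingers, y is the line along which they close (so a half turn about z gives the same grasp; the last joint's range is limited). The gripper opens to 85 mm and grips with 20 to 120 N. Pads are 22 mm wide; open, the fingers measure 114 mm over their backs; the gripper's body (76 mm by 85 mm) begins 54 mm behind the grasp point. The pads swing forward as they close: fully open they stand 13 mm farther back than shut.
Start: joints at [-1.396, 0.13, 1.488, -0, 1.523, -0.085], TCP at [154.153, -579.864, 217.992] pointing down, gripper open.
Joint ranges: [-2.96, 2.96], [-0.89, 2.26], [0.02, 2.5], [-1.34, 4.48], [0, 2.73], [-2.66, 2.66]. Speed limits (rad/s): [2.39, 2.39, 2.79, 3.14, 3.14, 3.14].

### API

Orientations are given as [roll, pitch, yaw] about the fixed x, y, z axes, in that order (R = Rz(yaw) Ry(pitch) Rx(roll)).
In Python, from plant import sensors, cams, bot gives the robot as it stands. The module is installed in compiled form; this text tells all that it offers.
- The arm moves only by the shell command python3 -m creep 'ROWS' [OPENING] [FORCE]. ROWS is JSON, one flat list of numbers, 6 for each row, row after row: the shift along the tool's x, y, z in cm, then the turn, a rotation vector about the tool's x, y, z in degrees. A call has 1 to 10 rows; each row is the pose to reach, as a shift and turn from the pose commanded when the call began, along the tool's axes at that moment; what a row does not reach only later rows make up. A row lasts 1/8 s, in which the tool goes at most 62.5 mm and 10.7 degrees, less where a joint would pass 70% of its speed; a pose out of reach is approached as far as the arm can. A call with a gripper value outside its range is refused whole. OPENING is the finger opening in cm, from 0 to 8.54, set as the call begins (- or left out, the last holds). The fingers move at their own pace and stop on an object; FORCE is the grip in N (left out, the last holds). Time passes only in rows, so rows that repeat a pose let the fingers close. It gives the time, the measured TCP pose, the force, the opening and the grip force at its end, in the units of the state.
- sensors.read_state(): the state, without advancing time (a new reading comes with each control period).
- cams.capture(name): name is "scene" or "top"; returns (picture, depth): 400x640x3 uint8, red, green, blue; 400x640 float32, mm along the optical axis (not along the pixel's ray), 0 where there is no reading.
- cams.camera_model(name): a dict with "camera_matrix" (3x3 intrinsics, pixels), "rvec" (rotation vector, rad) and "tvec" (3), from world to camera coordinates, as OpenCV has them. Camera axes: x right, y down, z forward; pixel columns grow to the right and rows downward; lengths in mm; the calibration is good to about 2 mm. A picture is of the moment at which its call begins. camera_model takes no time and is no camera call.
- bot.close_job(): hands the job in; it is judged then, once.
The state is a dict: "time_s": time; "qpos": joint angles; "qvel": joint speeds; "joint_torque": joint torques, N m; "eef_pos": TCP position; "ee_rot": TCP orientation; "ft_force": force on the tool from outside, world axes, zero at the start; "moment": the same for the moment, N m; "grip_width": finger opening in mm; "finger_force": force on a finger pad.
Only numpy, scipy, OpenCV 4.12 (cv2) and the standard library are available. Lean on these libraries where they do the work, as an engineer would, in place of code of your own. Each camera call takes 0.05 s, during which the arm holds its last target. There are 200 camera calls.

### The job

The four seasoning pots have all been put back on the wrong coasters. Swap them round so that each stands upright in the middle of the coaster of its lid's colour, using the empty cork mat to park a pot on the way; the concrete shelf is wet, so never put a pot down on it. Keep the pots upright, set them down gently without dropping them, and do not shift the granite mortar.

Things in the scene. Friction and masses are not known exactly. Their poses are not given: they have to be found in the camera images.
- pot_red_mid (a point): Seasoning pot: amber glass pot with a red lid, a closed upright cylinder 52 mm in diameter and 66 mm tall over the lid, 0.13 to 0.39 kg; loose. The point is its centre, half-way up (33 mm above its underside); z is its own upright axis. Grip it round its body from above; any yaw will do.
- pot_green_mid (a point): Seasoning pot: bare steel pot with a green lid, a closed upright cylinder 56 mm in diameter and 64 mm tall over the lid, 0.13 to 0.39 kg; loose. The point is its centre, half-way up (32 mm above its underside); z is its own upright axis. Grip it round its body from above; any yaw will do.
- pot_yellow_mid (a point): Seasoning pot: yellow enamelled pot with a yellow lid, a closed upright cylinder 54 mm in diameter and 58 mm tall over the lid, 0.13 to 0.39 kg; loose. The point is its centre, half-way up (29 mm above its underside); z is its own upright axis. Grip it round its body from above; any yaw will do.
- pot_blue_mid (a point): Seasoning pot: white ceramic pot with a blue lid, a closed upright cylinder 56 mm in diameter and 62 mm tall over the lid, 0.13 to 0.39 kg; loose. The point is its centre, half-way up (31 mm above its underside); z is its own upright axis. Grip it round its body from above; any yaw will do.
- coaster_red_top (a point): Round red coaster with a thin white ring, 86 mm in diameter and 12 mm thick, fixed to the shelf. The point is the centre of its top face, 12 mm above the shelf; z up. The red-lidded pot belongs here; at the start another pot stands on it.
- coaster_green_top (a point): Round green coaster with a thin white ring, 86 mm in diameter and 12 mm thick, fixed to the shelf. The point is the centre of its top face, 12 mm above the shelf; z up. The green-lidded pot belongs here; at the start another pot stands on it.
- coaster_yellow_top (a point): Round yellow coaster with a thin white ring, 86 mm in diameter and 12 mm thick, fixed to the shelf. The point is the centre of its top face, 12 mm above the shelf; z up. The yellow-lidded pot belongs here; at the start another pot stands on it.
- coaster_blue_top (a point): Round blue coaster with a thin white ring, 86 mm in diameter and 12 mm thick, fixed to the shelf. The point is the centre of its top face, 12 mm above the shelf; z up. The blue-lidded pot belongs here; at the start another pot stands on it.
- mat_cork_top (a point): Spare round cork mat, brown, 86 mm in diameter and 12 mm thick, fixed to the shelf, empty at the start. The point is the centre of its top face, 12 mm above the shelf; z up.
- mortar: Grey granite mortar, round and open, 110 mm across the rim, 80 mm across the foot, 82 mm tall, 1.7 kg, loose; not to be shifted. The origin is the centre of its underside. Coasters, cork mat and mortar stand at least 120 mm apart, centre to centre; small kitchen things (timer, garlic, limes, cup, bowl: up to 70 mm tall) stand about too, none nearer than 60 mm to the middle of a coaster or mat. Anything carried with its underside 120 mm above the shelf clears all of them.
Not all that is in view belongs to the job. What is meant by the part that bears pot_blue_mid is not pink or turquoise, and is the larger of those in its own colour.

How it is judged (in metres and radians):
On the way:
1. one of the pots is parked on the cork mat (((horizontal distance between pot_red_mid and mat_cork_top below 0.025 m and z of pot_red_mid in the frame of mat_cork_top below 0.037 m and linear speed of pot_red below 0.02 m/s) or (horizontal distance between pot_green_mid and mat_cork_top below 0.025 m and z of pot_green_mid in the frame of mat_cork_top below 0.036 m and linear speed of pot_green below 0.02 m/s) or (horizontal distance between pot_yellow_mid and mat_cork_top below 0.025 m and z of pot_yellow_mid in the frame of mat_cork_top below 0.033 m and linear speed of pot_yellow below 0.02 m/s) or (horizontal distance between pot_blue_mid and mat_cork_top below 0.025 m and z of pot_blue_mid in the frame of mat_cork_top below 0.035 m and linear speed of pot_blue below 0.02 m/s))), for 0.2 s.
At the end, for the whole second after the job is handed in: Each pot stands upright (within 7 degrees), at rest, on the coaster of its lid's colour, its axis within 15 mm of the coaster's centre and its underside on the coaster's top (within 4 mm); the mortar is within 20 mm of where it was (horizontal distance between pot_red_mid and coaster_red_top below 0.015 m and z of pot_red_mid in the frame of coaster_red_top between 0.029 and 0.037 m and angle between each of pot_red_mid, pot_green_mid, pot_yellow_mid, pot_blue_mid's own z axis and vertical below 0.12 rad and linear speed of each of pot_red, pot_green, pot_yellow, pot_blue below 0.02 m/s and horizontal distance between pot_green_mid and coaster_green_top below 0.015 m and z of pot_green_mid in the frame of coaster_green_top between 0.028 and 0.036 m and horizontal distance between pot_yellow_mid and coaster_yellow_top below 0.015 m and z of pot_yellow_mid in the frame of coaster_yellow_top between 0.025 and 0.033 m and horizontal distance between pot_blue_mid and coaster_blue_top below 0.015 m and z of pot_blue_mid in the frame of coaster_blue_top between 0.027 and 0.035 m and distance of mortar from where it was at the start of the episode below 0.02 m); the robot touches nothing.
It fails at once if a pot is set down or dropped on the bare shelf (height (world z) of pot_red_mid below 0.038 m or height (world z) of pot_green_mid below 0.037 m or height (world z) of pot_yellow_mid below 0.034 m or height (world z) of pot_blue_mid below 0.036 m).
It fails at once if a pot is tipped by more than 40 degrees (angle between any of pot_red_mid, pot_green_mid, pot_yellow_mid, pot_blue_mid's own z axis and vertical above 0.7 rad).
It fails at once if a pot is dropped or banged down (faster than 0.6 m/s within 25 mm of where it would stand) ((height (world z) of pot_red_mid below 0.07 m and linear speed of pot_red above 0.6 m/s) or (height (world z) of pot_green_mid below 0.069 m and linear speed of pot_green above 0.6 m/s) or (height (world z) of pot_yellow_mid below 0.066 m and linear speed of pot_yellow above 0.6 m/s) or (height (world z) of pot_blue_mid below 0.068 m and linear speed of pot_blue above 0.6 m/s)).
It fails at once if the mortar is shifted by more than 20 mm (distance of mortar from where it was at the start of the episode above 0.02 m).
It also fails if it takes over 136 s, if anything falls off the work surface, if the arm or the gripper's body presses on something with over 40 N, if the wrist force passes 120 N, or if a joint passes its speed limit or range.

## Working session

There is one attempt and no reset: what is moved stays moved. The work goes in short steps, Python scripts to look and compute and a shell command to move; the robot and the scene stay as the last step left them, time stands still between calls to the robot, and variables do not carry over. Pictures are saved under pics/ and viewed, at most 14 in all, crops included, and the job is handed in when it is done.

```bash
mkdir -p pics; cat > h.py <<'E'
from plant import sensors,cams,bot
import numpy as np,cv2
def cap(n,f=None):
    im,d=cams.capture(n)
    if f: cv2.imwrite('pics/'+f,im[:,:,::-1])
    return im,d
def world(n,u,v,d):
    m=cams.camera_model(n);K=np.array(m['camera_matrix']);R=cv2.Rodrigues(np.array(m['rvec'],float))[0];t=np.array(m['tvec'],float).ravel()
    u,v,d=[np.asarray(a,float) for a in(u,v,d)]
    r=np.stack([(u-K[0,2])/K[0,0]*d,(v-K[1,2])/K[1,1]*d,d],-1)
    return (r-t)@R
def plane(n,u,v,z):
    a=world(n,u,v,np.zeros_like(np.asarray(u,float)));b=world(n,u,v,np.ones_like(np.asarray(u,float)))
    k=(z-a[...,2])/(b-a)[...,2]
    return a+(b-a)*k[...,None]
E
python3 - <<'E'
from h import *
for n in('top','scene'):
    cap(n,n+'0.png'); m=cams.camera_model(n); print(m['camera_matrix'],world(n,320,200,0))
print(sensors.read_state())
E
```

```text
[[380.35140643   0.         325.9063301 ]
 [  0.         380.35140643 201.21484966]
 [  0.           0.           1.        ]] [332.13812939  64.68239411 865.27597794]
[[489.42556785   0.         326.9071981 ]
 [  0.         489.42556785 198.32759935]
 [  0.           0.           1.        ]] [878.11083627 502.60502926 955.34179412]
{'time_s': 0.1, 'qpos': array([-1.39641550e+00,  1.31072069e-01,  1.48918142e+00, -1.96435057e-05,
        1.52300723e+00, -8.54085837e-02]), 'qvel': array([ 0.00122631, -0.00130541, -0.00294006, -0.00111731, -0.00094722,
       -0.00022469]), 'joint_torque': array([ 9.12508276e-04, -5.70954037e+01, -5.01940084e+01, -3.18981865e-04,
        8.07389966e-03,  1.15159816e-05]), 'eef_pos': array([ 154.04463915, -579.34740674,  217.05139913]), 'ee_rot': array([-3.13992900e+00, -1.22745708e-04,  2.59790262e-01]), 'ft_force': array([1.05162115, 0.30939993, 0.80637573]), 'moment': array([0.03393452, 0.04602111, 0.02637203]), 'finger_force': 0.0, 'grip_width': 85.3231029634952}
```

View pics/top0.png

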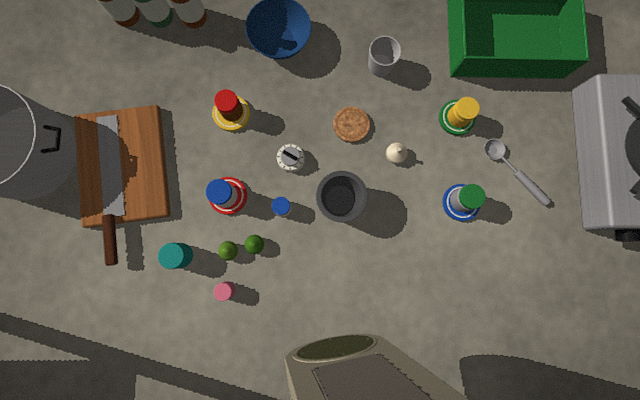

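View pics/scene0.png

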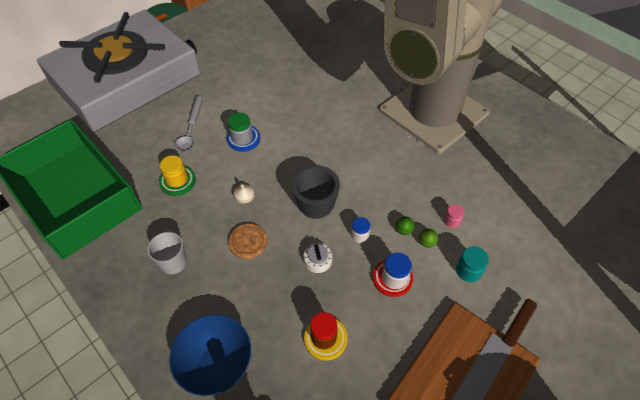

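The top view shows the red-lidded pot on yellow (226,100), blue on red (219,193), yellow on green (467,107) and green on blue (472,197). The cork mat is empty at (351,124) and the mortar is at (341,196). The small blue pot at (280,206) and the pink and turquoise ones are decoys. Plan: red→cork, yellow→Y, green→G, blue→B, red→R.

```bash
cat > m.py <<'E'
from h import *
H={'red':66,'green':64,'yellow':58,'blue':62}
hue={'red':[(0,8),(172,180)],'green':[(50,85)],'yellow':[(20,33)],'blue':[(100,125)],'cork':[(8,19)]}
def mask(im,c,smin=110):
    hs=cv2.cvtColor(im,cv2.COLOR_RGB2HSV);h,s,v=cv2.split(hs)
    return np.any([(h>=a)&(h<=b) for a,b in hue[c]],0)&(s>=smin)&(v>50)
def circ(P):
    (x,y),r=cv2.minEnclosingCircle(P[:,:2].astype(np.float32)); return round(x,1),round(y,1),round(r,1)
def near(W,c,r): return np.hypot(W[...,0]-c[0],W[...,1]-c[1])<r
def comps(m,amin=25):
    n,l,s,c=cv2.connectedComponentsWithStats(m.astype(np.uint8))
    return [(l==i) for i in range(1,n) if s[i,4]>amin]
def lids(n,im,d,zoff=0):
    V,U=np.mgrid[:400,:640];W=world(n,U,V,d);o={}
    for c in H:
        zt=12+H[c]+zoff
        for k in comps(mask(im,c)&(W[...,2]>zt-9)&(W[...,2]<zt+9)&(d>0)):
            v,u=np.nonzero(k); P=plane(n,u,v,zt)
            x,y,r=circ(P)
            if 20<r<45: o.setdefault(c,[]).append((x,y,r,round(float(np.median(W[k][:,2])),1),k.sum()))
    return o
def coasters(n,im,d):
    V,U=np.mgrid[:400,:640];W=world(n,U,V,d);o={}
    for c in hue:
        M=mask(im,c,70 if c=='cork' else 110)&(W[...,2]<20)&(W[...,2]>5)&(d>0)
        M=cv2.morphologyEx(M.astype(np.uint8),cv2.MORPH_CLOSE,np.ones((5,5)))
        for k in comps(M,60):
            v,u=np.nonzero(k);x,y,r=circ(plane(n,u,v,12))
            if 35<r<55:o.setdefault(c,[]).append((x,y,r,k.sum()))
    return o
E
python3 - <<'E'
from m import *
for n in('top','scene'):
    im,d=cap(n); print(n,'LIDS');[print(*i) for i in lids(n,im,d).items()]; print('COAST');[print(*i) for i in coasters(n,im,d).items()]
E
```

```text
top LIDS
red [(649.5, 258.6, 26.0, 77.8, np.int64(423))]
green [(448.5, -267.5, 27.7, 75.8, np.int64(500))]
yellow [(644.5, -268.1, 27.6, 69.9, np.int64(439))]
blue [(453.4, 266.9, 26.9, 73.6, np.int64(503))]
COAST
red [(454.0, 262.3, 42.7, np.int64(494))]
green [(645.6, -266.8, 43.0, np.int64(418))]
yellow [(646.9, 262.1, 43.3, np.int64(520))]
blue [(842.5, 154.1, 54.9, np.int64(1128)), (443.6, -269.2, 42.9, np.int64(438))]
cork [(624.5, -16.3, 43.2, np.int64(1025))]
scene LIDS
red [(653.3, 259.9, 26.2, 77.3, np.int64(562))]
green [(450.4, -266.2, 29.5, 75.1, np.int64(296))]
yellow [(646.7, -266.2, 28.9, 68.8, np.int64(338))]
blue [(456.7, 268.2, 28.3, 73.4, np.int64(518))]
COAST
red [(457.7, 263.5, 43.6, np.int64(494))]
green [(648.1, -266.2, 44.0, np.int64(380))]
yellow [(650.3, 263.0, 43.3, np.int64(719))]
blue [(445.9, -267.1, 44.5, np.int64(246))]
cork [(627.1, -15.5, 45.1, np.int64(1047))]
```

```bash
python3 -m creep '[4,-2.5,0.3,0,0,2, 9,-5.5,0.7,0,0,4, 14,-8.6,1,0,0,6, 19,-11.7,1.4,0,0,8, 24,-14.8,1.8,0,0,10, 29,-17.9,2.2,0,0,12, 34,-21,2.7,0,0,14, 36.6,-22.6,2.7,0,0,14.9, 36.6,-22.6,2.7,0,0,14.9, 36.6,-22.6,2.7,0,0,14.9]' 8.5 40
```

```text
time_s: 1.45
eef_pos: [449.4, -267.8, 190.9]
ee_rot: [3.141, 0.001, 0.0]
ft_force: [-1.2, -0.3, -0.2]
grip_width: 85.0
finger_force: 0.0
```

```bash
python3 -m creep '[0,-0.1,4,0,0,0, 0,-0.1,8,0,0,0, 0,-0.1,11.5,0,0,0, 0,-0.1,13.2,0,0,0, 0,-0.1,13.6,0,0,0, 0,-0.1,13.6,0,0,0]' 8.5 50; python3 -m creep '[0,0,0,0,0,0, 0,0,0,0,0,0, 0,0,0,0,0,0, 0,0,0,0,0,0, 0,0,0,0,0,0, 0,0,0,0,0,0, 0,0,0,0,0,0, 0,0,0,0,0,0]' 4 50
```

```text
time_s: 2.2
eef_pos: [450.3, -267.2, 56.1]
ee_rot: [3.141, -0.001, -0.001]
ft_force: [-0.3, -1.0, 0.1]
grip_width: 84.9
finger_force: 0.0
time_s: 3.2
eef_pos: [454.4, -270.0, 61.5]
ee_rot: [3.134, -0.01, -0.0]
ft_force: [-1.0, -2.2, 26.6]
grip_width: 40.0
finger_force: 13.0
```

```bash
python3 - <<'E'
from h import *
im,d=cap('scene'); cv2.imwrite('pics/a.png',cv2.resize(im[60:220,140:340,::-1],(800,640))[:600])
E
```

```text
(no output)
```

View pics/a.png

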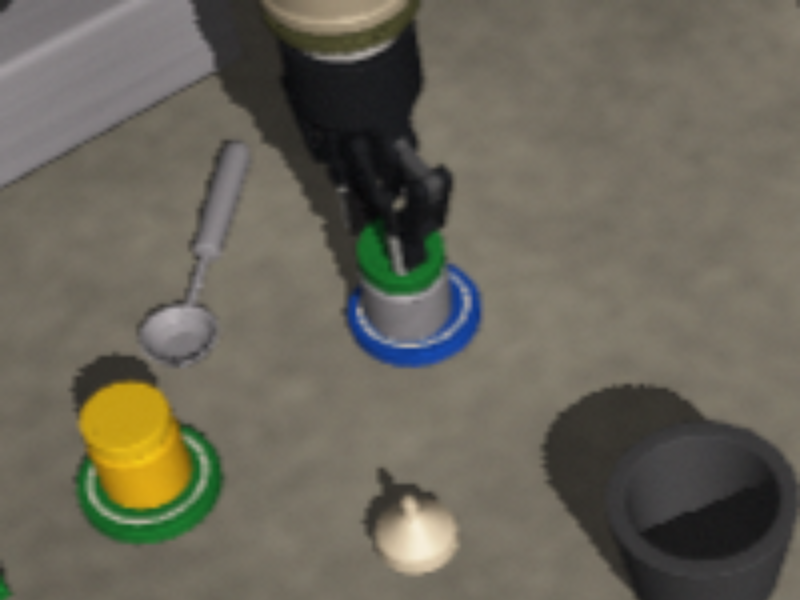

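```bash
python3 - <<'E'
from m import *
im,d=cap('scene')
V,U=np.mgrid[:400,:640];W=world('scene',U,V,d)
print(lids('scene',im,d)['green'])
dark=(im.max(2)<70)&near(W,(450,-267),70)&(W[...,2]>60)
for z in range(60,200,8):
    k=dark&(W[...,2]>=z)&(W[...,2]<z+8)
    if k.sum(): print(z,k.sum(),W[k].min(0).round(),W[k].max(0).round())
# what is drawn at tip crop (415,255)
print(W[60+255//4,140+415//4],W[60+200//4,140+430//4],W[60+265//4,140+401//4])
s=sensors.read_state();print(s['eef_pos'],s['qpos'],s['grip_width'],s['ft_force'])
E
```

```text
[(456.4, -259.4, 31.5, 75.4, np.int64(180)), (756.6, -319.5, 35.5, 76.1, np.int64(30))]
60 2 [ 474. -276.   62.] [ 477. -273.   64.]
68 8 [ 438. -274.   70.] [ 478. -248.   76.]
76 34 [ 435. -293.   77.] [ 467. -237.   84.]
84 31 [ 446. -294.   84.] [ 467. -233.   92.]
92 32 [ 448. -296.   92.] [ 468. -233.   99.]
100 26 [ 451. -293.  100.] [ 467. -235.  107.]
108 20 [ 454. -297.  108.] [ 469. -233.  115.]
116 34 [ 444. -314.  117.] [ 469. -218.  124.]
124 66 [ 444. -321.  124.] [ 469. -215.  132.]
132 41 [ 444. -324.  132.] [ 470. -212.  140.]
140 90 [ 444. -327.  140.] [ 473. -209.  148.]
148 60 [ 445. -327.  148.] [ 473. -206.  156.]
156 59 [ 444. -332.  156.] [ 473. -203.  164.]
164 75 [ 441. -331.  164.] [ 475. -202.  172.]
172 92 [ 442. -332.  172.] [ 475. -202.  180.]
180 54 [ 445. -259.  180.] [ 474. -207.  188.]
188 29 [ 446. -246.  188.] [ 466. -229.  195.]
196 35 [ 443. -263.  196.] [ 490. -228.  204.]
[ 455.72173573 -236.88749437   94.65372594] [ 457.13915946 -205.56108037  161.56164468] [ 462.61993793 -241.79604681   85.41129365]
[ 454.36143434 -269.95041325   61.47897808] [-6.32932286e-01  6.08621291e-02  1.85861067e+00 -2.82715657e-04
  1.21015230e+00  9.38120275e-01] 39.76341861838388 [-1.94981887 -1.86184035 26.15824805]
```

The fingers closed on top of the lid (crop about 400,250). Their tips are near z = 76 while the TCP reads 61. I'll lift, open and measure where the fingertips really are.

```bash
python3 -m creep '[0,0,-1,0,0,0, 0,0,-4,0,0,0, 0,0,-8,0,0,0, 0,0,-12,0,0,0, 0,0,-12,0,0,0, 0,0,-12,0,0,0, 0,0,-12,0,0,0]' 6 50; python3 - <<'E'
from m import *
for n in ('scene','top'):
    im,d=cap(n)
    V,U=np.mgrid[:400,:640];W=world(n,U,V,d)
    print(n,lids(n,im,d)['green'],coasters(n,im,d).get('blue'))
    if n=='scene': cv2.imwrite('pics/b.png',cv2.resize(im[20:180,140:340,::-1],(750,600)))
    s=sensors.read_state()
    k=near(W,s['eef_pos'],70)&(W[...,2]>85)
    for z in range(88,300,8):
        q=k&(W[...,2]>=z)&(W[...,2]<z+8)
        if q.sum(): print(z,q.sum(),W[q].min(0).round(),W[q].max(0).round())
print(s['eef_pos'],s['grip_width'])
E
```

```text
time_s: 4.18
eef_pos: [449.0, -265.8, 173.4]
ee_rot: [-3.14, 0.002, -0.0]
ft_force: [0.7, 0.1, -0.1]
grip_width: 60.2
finger_force: 0.0
scene [(452.0, -266.4, 29.9, 74.7, np.int64(302))] [(445.9, -267.1, 44.5, np.int64(255))]
184 5 [ 446. -297.  189.] [ 458. -231.  192.]
192 41 [ 440. -300.  192.] [ 463. -223.  200.]
200 60 [ 438. -304.  200.] [ 462. -221.  208.]
208 50 [ 441. -301.  208.] [ 463. -220.  216.]
216 49 [ 441. -308.  216.] [ 463. -220.  224.]
224 38 [ 443. -302.  224.] [ 463. -222.  232.]
232 45 [ 440. -321.  232.] [ 464. -205.  240.]
240 90 [ 439. -326.  240.] [ 464. -202.  248.]
248 69 [ 439. -328.  248.] [ 468. -202.  256.]
256 99 [ 438. -332.  256.] [ 469. -199.  264.]
264 101 [ 437. -332.  264.] [ 468. -199.  272.]
272 85 [ 440. -331.  272.] [ 470. -199.  280.]
280 108 [ 439. -333.  280.] [ 471. -197.  288.]
288 163 [ 438. -331.  288.] [ 471. -197.  296.]
296 68 [ 440. -254.  296.] [ 462. -200.  304.]
top [(448.0, -267.7, 27.6, 75.8, np.int64(460))] [(443.7, -269.2, 43.0, np.int64(438))]
192 14 [ 440. -295.  193.] [ 445. -227.  200.]
200 16 [ 440. -299.  200.] [ 444. -219.  208.]
208 13 [ 440. -297.  209.] [ 443. -227.  215.]
216 6 [ 440. -231.  216.] [ 444. -227.  220.]
232 15 [ 438. -232.  233.] [ 442. -221.  240.]
240 61 [ 437. -233.  241.] [ 463. -202.  248.]
248 37 [ 434. -236.  248.] [ 464. -200.  256.]
256 100 [ 434. -242.  256.] [ 468. -199.  264.]
264 68 [ 434. -247.  264.] [ 468. -198.  272.]
272 50 [ 434. -245.  272.] [ 468. -197.  280.]
280 87 [ 432. -255.  280.] [ 470. -196.  288.]
288 176 [ 432. -249.  288.] [ 464. -196.  296.]
296 134 [ 440. -237.  296.] [ 462. -197.  304.]
[ 449.12282177 -265.89888864  173.5494662 ] 59.750009784596976
```

View pics/b.png

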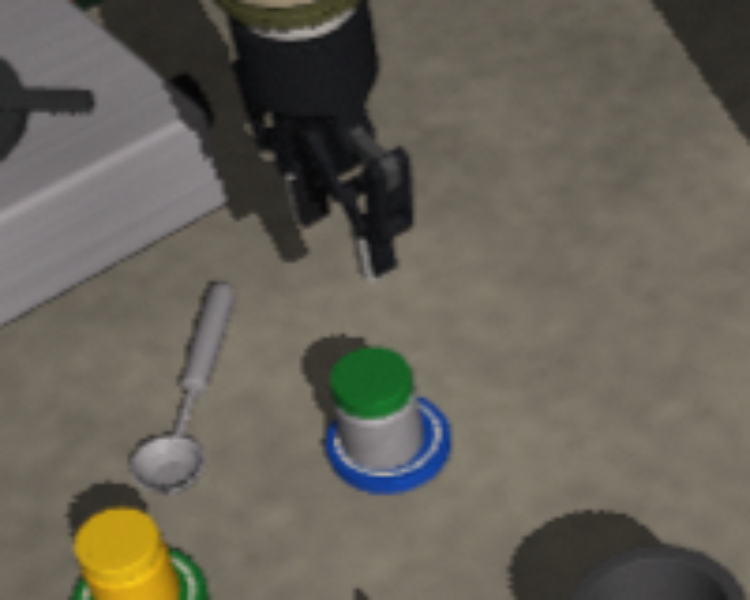

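The view shows the pot still upright on its coaster. The fingertips sit at z≈190 with the TCP reading 173.5, so the z reading is about 40 mm low. I'll correct for that and go down further.

```bash
python3 -m creep '[0,0.1,4,0,0,0, 0,0.1,8,0,0,0, 0,0.1,11,0,0,0, 0,0.1,13,0,0,0, 0,0.1,14.5,0,0,0, 0,0.1,15.5,0,0,0, 0,0.1,15.8,0,0,0, 0,0.1,15.8,0,0,0]' 8.5 50; python3 -m creep '[0,0,0,0,0,0, 0,0,0,0,0,0, 0,0,0,0,0,0, 0,0,0,0,0,0, 0,0,0,0,0,0, 0,0,0,0,0,0, 0,0,0,0,0,0]' 4.5 50
```

```text
time_s: 5.28
eef_pos: [450.1, -267.7, 17.4]
ee_rot: [3.141, -0.001, -0.0]
ft_force: [-0.3, -0.6, -0.4]
grip_width: 85.4
finger_force: 0.0
time_s: 6.15
eef_pos: [450.7, -268.5, 18.5]
ee_rot: [3.14, -0.002, -0.0]
ft_force: [-1.7, -1.3, 6.0]
grip_width: 54.7
finger_force: 53.5
```

```bash
python3 -m creep '[0,0,-2,0,0,0, 0,0,-5,0,0,0, 0,0,-9,0,0,0, 0,0,-12,0,0,0, 0,0,-14,0,0,0, 0,0,-14,0,0,0]' 4.5 60;  python3 -m creep '[1,-1.4,0,0,0,0, 3.5,-5,0,0,0,0, 6.5,-9.2,0,0,0,0, 9.5,-13.5,0,0,0,0, 12.5,-17.8,0,0,0,0, 15.5,-22,0,0,0,0, 17.2,-24.6,0,0,0,0, 17.6,-25.2,0,0,0,0, 17.6,-25.2,0,0,0,0]' 4.5 60
python3 - <<'E'
from m import *
for n in ('scene','top'):
    im,d=cap(n)
    V,U=np.mgrid[:400,:640];W=world(n,U,V,d)
    k=mask(im,'green')&near(W,(626,-16),60)&(W[...,2]>100)
    if n=='scene': cv2.imwrite('pics/c.png',cv2.resize(im[100:300,150:400,::-1],(750,600)))
    print(k.sum(),W[k].min(0),W[k].max(0))
E
```

```text
time_s: 6.9
eef_pos: [450.8, -268.1, 158.8]
ee_rot: [3.14, -0.003, -0.0]
ft_force: [-1.2, 0.2, -2.9]
grip_width: 53.6
finger_force: 65.0
time_s: 8.02
eef_pos: [625.1, -14.8, 155.4]
ee_rot: [-3.141, 0.003, 0.001]
ft_force: [-0.7, -0.9, -2.7]
grip_width: 54.2
finger_force: 65.0
182 [630.73643171 -39.00939236 195.46013625] [650.00751941  18.72523597 259.40206971]Traceback (most recent call last):
  File "<stdin>", line 7, in <module>
    return umr_minimum(a, axis, None, out, keepdims, initial, where)
ValueError: zero-size array to reduction operation minimum which has no identity
```

View pics/c.png

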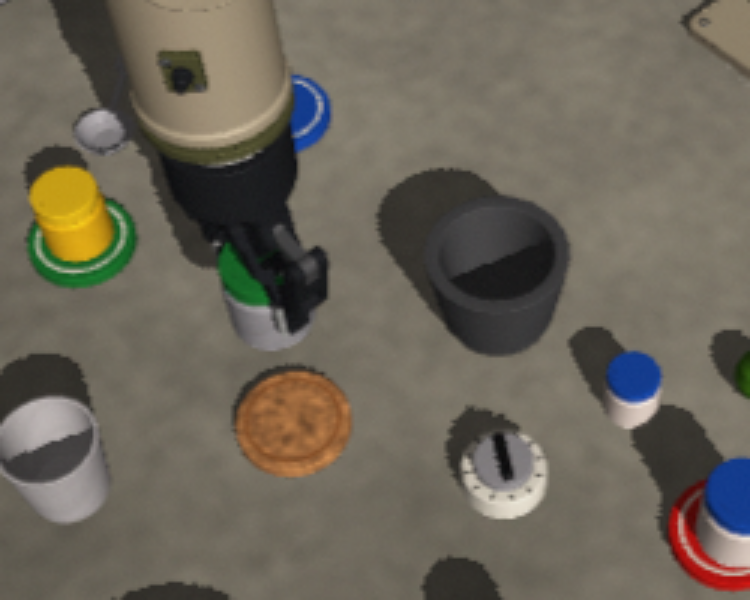

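The pot is held upright above the cork mat (crop 295,420), with its coaster left bare. Lowering in stages.

```bash
python3 -m creep '[0,0,3,0,0,0, 0,0,7,0,0,0, 0,0,10,0,0,0, 0,0,11.5,0,0,0, 0,0,11.9,0,0,0, 0,0,11.9,0,0,0]' 4.5 60
python3 - <<'E'
from m import *
n='scene';im,d=cap(n)
V,U=np.mgrid[:400,:640];W=world(n,U,V,d)
s=sensors.read_state();print(s['eef_pos'],s['ft_force'])
k=mask(im,'green')&near(W,(626,-16),40)&(W[...,2]>40)&(W[...,2]<130)
print(k.sum(),W[k].min(0),W[k].max(0),np.percentile(W[k][:,2],[50,80,95]))
b=near(W,(626,-16),34)&(W[...,2]>16)
print(sorted(W[b][:,2])[:10], [ (round(W[b&(abs(W[...,2]-z)<3)][:,1].min()),round(W[b&(abs(W[...,2]-z)<3)][:,1].max()),round(W[b&(abs(W[...,2]-z)<3)][:,0].max())) for z in(36,40,44,48) if (b&(abs(W[...,2]-z)<3)).any()])
E
```

```text
time_s: 8.88
eef_pos: [626.6, -15.9, 39.2]
ee_rot: [3.141, -0.002, -0.001]
ft_force: [-0.1, -0.6, -2.9]
grip_width: 53.9
finger_force: 64.9
[627.01717499 -15.79240635  39.62573315] [ 0.35695384 -0.16072093 -2.15059822]
146 [631.9975845  -40.39186285  83.62330214] [651.03859426  16.98257237 125.64149825] [ 95.48145116  96.93764394 103.2449666 ]
[np.float64(16.167066241095462), np.float64(17.684744867900907), np.float64(31.684444334918915), np.float64(31.93169942613621), np.float64(32.14546574197538), np.float64(32.38373122854405), np.float64(33.06087344221499), np.float64(33.06524758104539), np.float64(33.251413179844), np.float64(33.45431269560232)] [(-18, 12, 652), (-26, 13, 652), (-26, 12, 652), (-19, 8, 652)]
```

```bash
python3 -m creep '[0,0.1,0.7,0,0,0, 0,0.2,1.4,0,0,0, 0,0.2,1.8,0,0,0, 0,0.2,2,0,0,0, 0,0.2,2.1,0,0,0, 0,0.2,2.1,0,0,0]' 4.5 60
```

```text
time_s: 9.68
eef_pos: [625.6, -17.5, 18.7]
ee_rot: [3.141, 0.001, -0.0]
ft_force: [-10.0, 0.2, 13.4]
grip_width: 53.7
finger_force: 66.7
```

```bash
python3 -m creep '[0,0,0,0,0,0, 0,0,0,0,0,0, 0,0,0,0,0,0, 0,0,0,0,0,0, 0,0,-1,0,0,0, 0,0,-5,0,0,0, 0,0,-10,0,0,0, 0,0,-14,0,0,0, 0,0,-14,0,0,0]' 8.5 60
python3 - <<'E'
from m import *
for n in('top','scene'):
    im,d=cap(n); print(n,lids(n,im,d))
E
```

```text
time_s: 10.8
eef_pos: [629.1, -17.8, 163.3]
ee_rot: [3.141, -0.009, -0.0]
ft_force: [-0.4, -0.0, -0.4]
grip_width: 85.2
finger_force: 0.0
top {'red': [(649.4, 258.4, 26.3, 77.6, np.int64(420))], 'blue': [(453.4, 266.9, 26.9, 73.7, np.int64(503))]}
scene {'red': [(653.9, 259.3, 26.0, 77.3, np.int64(561))], 'green': [(625.6, -14.1, 29.2, 75.1, np.int64(462))], 'yellow': [(647.8, -266.9, 28.5, 68.9, np.int64(335))], 'blue': [(456.1, 268.5, 27.9, 73.3, np.int64(517))]}
```

```bash
python3 -m creep '[-2,-3.3,0,0,0,0, -5,-8.3,0,0,0,0, -8,-13.3,0,0,0,0, -11,-18.3,0,0,0,0, -14,-23.3,0,0,0,0, -16.3,-27,0,0,0,0, -17.1,-28.5,0,0,0,0, -17.1,-28.5,0,0,0,0, -17.1,-28.5,0,0,0,0]' 8.5 60
```

```text
time_s: 12.02
eef_pos: [455.5, 266.4, 156.5]
ee_rot: [3.141, 0.0, -0.001]
ft_force: [0.7, 0.3, 0.3]
grip_width: 85.0
finger_force: 0.0
```

```bash
python3 -m creep '[0,-0.1,4,0,0,0, 0,-0.1,8,0,0,0, 0,-0.1,11,0,0,0, 0,-0.1,13,0,0,0, 0,-0.1,13.8,0,0,0, 0,-0.1,14,0,0,0, 0,-0.1,14,0,0,0]' 8.5 60; python3 -m creep '[0,0,0,0,0,0, 0,0,0,0,0,0, 0,0,0,0,0,0, 0,0,0,0,0,0, 0,0,0,0,0,0, 0,0,0,0,0,0, 0,0,0,0,0,0]' 4.5 60
```

```text
time_s: 12.9
eef_pos: [455.8, 268.5, 17.9]
ee_rot: [-3.141, -0.001, -0.001]
ft_force: [-0.7, 1.4, 0.7]
grip_width: 85.2
finger_force: 0.0
time_s: 13.78
eef_pos: [455.9, 268.9, 18.3]
ee_rot: [-3.141, -0.002, 0.0]
ft_force: [-1.2, -1.8, 7.3]
grip_width: 53.7
finger_force: 64.4
```

```bash
python3 -m creep '[0,0,-2,0,0,0, 0,0,-5,0,0,0, 0,0,-9,0,0,0, 0,0,-12,0,0,0, 0,0,-14,0,0,0, 0,1,-14,0,0,0, 0,4,-14,0,0,0, 0,8,-14,0,0,0, 0,12,-14,0,0,0, 0,16,-14,0,0,0]' 4.5 60;  python3 -m creep '[0,4.5,0,0,0,0, 0,9,0,0,0,0, 0,13.5,0,0,0,0, 0,18,0,0,0,0, 0,22.5,0,0,0,0, -0.5,27,0,0,0,0, -0.8,31.5,0,0,0,0, -1,35.5,0,0,0,0, -1,37.3,0,0,0,0, -1,37.6,0,0,0,0]' 4.5 60; python3 -m creep '[0,0,0,0,0,0]'
```

```text
time_s: 15.02
eef_pos: [453.5, 106.8, 155.1]
ee_rot: [3.141, 0.002, -0.0]
ft_force: [1.6, -0.8, -2.6]
grip_width: 54.1
finger_force: 64.3
time_s: 16.27
eef_pos: [443.9, -267.7, 155.7]
ee_rot: [-3.14, 0.002, -0.002]
ft_force: [0.4, 0.5, -1.9]
grip_width: 53.9
finger_force: 64.4
time_s: 16.4
eef_pos: [444.6, -266.4, 156.3]
ee_rot: [-3.14, 0.001, 0.0]
ft_force: [-0.1, 0.2, -3.0]
grip_width: 53.6
finger_force: 64.4
```

```bash
python3 -m creep '[0,0.1,3,0,0,0, 0,0.1,7,0,0,0, 0,0.1,10,0,0,0, 0,0.1,12,0,0,0, 0,0.1,12.8,0,0,0, 0,0.1,13.3,0,0,0, 0,0.1,13.7,0,0,0, 0,0.1,14,0,0,0, 0,0.1,14,0,0,0]' 4.5 60
```

```text
time_s: 17.52
eef_pos: [445.4, -268.8, 18.4]
ee_rot: [3.141, -0.001, -0.0]
ft_force: [-3.4, 3.3, 5.1]
grip_width: 53.9
finger_force: 65.2
```

Contact is light, so release, rise and check.

```bash
python3 -m creep '[0,0,0,0,0,0, 0,0,0,0,0,0, 0,0,0,0,0,0, 0,0,0,0,0,0, 0,0,-1,0,0,0, 0,0,-5,0,0,0, 0,0,-10,0,0,0, 0,0,-14,0,0,0, 0,0,-14,0,0,0]' 8.5 60
python3 - <<'E'
from m import *
for n in('top','scene'):
    im,d=cap(n); print(n,lids(n,im,d)); print(coasters(n,im,d))
E
```

```text
time_s: 18.65
eef_pos: [447.3, -270.2, 162.3]
ee_rot: [3.136, -0.007, -0.0]
ft_force: [0.1, -0.1, 0.4]
grip_width: 85.1
finger_force: 0.0
top {'red': [(649.5, 258.6, 26.0, 77.6, np.int64(420))], 'green': [(622.7, -14.4, 27.2, 75.8, np.int64(446))], 'yellow': [(645.3, -267.0, 27.6, 69.7, np.int64(442))], 'blue': [(443.9, -265.2, 27.3, 74.0, np.int64(442))]}
{'red': [(454.4, 262.9, 43.0, np.int64(1138))], 'green': [(645.6, -266.8, 43.0, np.int64(421))], 'yellow': [(646.8, 262.1, 43.3, np.int64(509))], 'blue': [(841.5, 153.8, 54.0, np.int64(1188)), (443.7, -269.2, 43.0, np.int64(361))], 'cork': [(624.4, -16.5, 43.0, np.int64(417))]}
scene {'red': [(653.3, 259.9, 26.2, 77.2, np.int64(565))], 'green': [(625.3, -14.2, 29.0, 75.1, np.int64(460))], 'yellow': [(649.2, -266.9, 28.9, 68.7, np.int64(336))], 'blue': [(447.7, -264.1, 30.0, 72.9, np.int64(302))]}
{'red': [(457.4, 262.5, 44.2, np.int64(1196))], 'green': [(648.3, -265.3, 44.6, np.int64(381))], 'yellow': [(650.3, 263.0, 43.2, np.int64(718))], 'blue': [(446.1, -268.1, 44.1, np.int64(261))], 'cork': [(628.1, -15.8, 44.1, np.int64(462))]}
```

```bash
python3 -m creep '[1,-2.5,0,0,0,0, 3,-7.6,0,0,0,0, 5,-12.7,0,0,0,0, 7,-17.9,0,0,0,0, 9,-23,0,0,0,0, 11,-28.1,0,0,0,0, 13,-33.2,0,0,0,0, 15,-38.3,0,0,0,0, 17,-43.4,0,0,0,0, 19,-48.5,0,0,0,0]' 8.5 60;  python3 -m creep '[1.2,-3.1,0,0,0,0, 1.6,-4.1,0,0,0,0, 1.6,-4.1,0,0,0,0, 1.6,-4.1,0,0,0,0]' 8.5 60
```

```text
time_s: 20.0
eef_pos: [634.2, 218.0, 154.6]
ee_rot: [3.141, 0.003, -0.0]
ft_force: [0.6, -0.1, 0.0]
grip_width: 85.3
finger_force: 0.0
time_s: 20.5
eef_pos: [650.6, 256.1, 156.4]
ee_rot: [3.141, 0.001, -0.001]
ft_force: [0.3, -0.3, -0.2]
grip_width: 85.1
finger_force: 0.0
```

```bash
python3 -m creep '[0,-0.1,4,0,0,0, 0,-0.1,8,0,0,0, 0,-0.1,11,0,0,0, 0,-0.1,13,0,0,0, 0,-0.1,13.8,0,0,0, 0,-0.1,13.9,0,0,0, 0,-0.1,13.9,0,0,0]' 8.5 60; python3 -m creep '[0,0,0,0,0,0, 0,0,0,0,0,0, 0,0,0,0,0,0, 0,0,0,0,0,0, 0,0,0,0,0,0, 0,0,0,0,0,0, 0,0,0,0,0,0]' 4.5 60
```

```text
time_s: 21.38
eef_pos: [652.0, 258.8, 19.7]
ee_rot: [-3.141, -0.002, -0.0]
ft_force: [-0.6, 0.3, -0.8]
grip_width: 85.0
finger_force: 0.0
time_s: 22.25
eef_pos: [651.8, 258.7, 19.3]
ee_rot: [-3.141, -0.002, -0.0]
ft_force: [-0.9, -1.8, 6.2]
grip_width: 50.0
finger_force: 63.5
```

```bash
python3 -m creep '[0,0,-2,0,0,0, 0,0,-5,0,0,0, 0,0,-9,0,0,0, 0,0,-12,0,0,0, 0,0,-14,0,0,0, -1,0,-14,0,0,0, -4,0,-14,0,0,0, -8,-0.2,-14,0,0,0, -12,-0.2,-14,0,0,0, -16,-0.2,-14,0,0,0]' 4 60;  python3 -m creep '[-2.7,0,0,0,0,0, -3.5,0,0,0,0,0, -3.5,0,0,0,0,0, -3.5,0,3,0,0,0, -3.5,0,7,0,0,0, -3.5,0,10,0,0,0, -3.5,0,11.5,0,0,0, -3.5,0,12,0,0,0, -3.5,0,12,0,0,0]' 4 60
```

```text
time_s: 23.5
eef_pos: [487.7, 260.0, 155.5]
ee_rot: [3.14, 0.004, -0.0]
ft_force: [-0.0, 1.1, -3.3]
grip_width: 50.0
finger_force: 63.2
time_s: 24.62
eef_pos: [456.7, 260.8, 38.7]
ee_rot: [-3.141, -0.001, -0.0]
ft_force: [0.1, -0.1, -2.8]
grip_width: 49.7
finger_force: 63.2
```

```bash
python3 -m creep '[0,0,0.6,0,0,0, 0,0,1.2,0,0,0, 0,0,1.6,0,0,0, 0,0,1.8,0,0,0, 0,0,2,0,0,0, 0,0,2,0,0,0]' 4 60
```

```text
time_s: 25.38
eef_pos: [455.9, 260.5, 19.3]
ee_rot: [3.141, 0.001, -0.0]
ft_force: [-7.2, -4.5, 10.9]
grip_width: 50.2
finger_force: 64.6
```

```bash
python3 -m creep '[0,0,0,0,0,0, 0,0,0,0,0,0, 0,0,0,0,0,0, 0,0,0,0,0,0, 0,0,-1,0,0,0, 0,0,-5,0,0,0, 0,0,-10,0,0,0, 0,0,-14,0,0,0, 0,0,-14,0,0,0]' 8.5 60
python3 - <<'E'
from m import *
for n in('top','scene'):
    im,d=cap(n); print(n,lids(n,im,d)); print(coasters(n,im,d).get('red'))
E
```

```text
time_s: 26.5
eef_pos: [458.7, 261.8, 163.4]
ee_rot: [-3.138, -0.008, -0.0]
ft_force: [1.3, 0.3, 0.3]
grip_width: 84.7
finger_force: 0.0
top {'red': [(455.4, 261.2, 25.0, 77.8, np.int64(349))], 'green': [(749.2, -407.9, 20.4, 73.9, np.int64(33)), (622.5, -14.8, 27.2, 75.9, np.int64(451))], 'yellow': [(644.4, -267.2, 28.0, 69.9, np.int64(443))], 'blue': [(444.1, -265.2, 27.4, 74.0, np.int64(494))]}
[(450.5, 254.6, 40.5, np.int64(368))]
scene {'red': [(459.5, 261.4, 26.6, 77.1, np.int64(460))], 'green': [(624.7, -13.4, 29.3, 74.9, np.int64(460))], 'yellow': [(648.5, -267.0, 28.6, 68.5, np.int64(334))], 'blue': [(446.6, -263.3, 30.2, 72.9, np.int64(303))]}
[(457.2, 263.6, 43.7, np.int64(612))]
```

```bash
python3 -m creep '[1,2.6,0,0,0,0, 3,8,0,0,0,0, 5,13.3,0,0,0,0, 7,18.6,0,0,0,0, 9,24,0,0,0,0, 11,29.3,0,0,0,0, 13,34.6,0,0,0,0, 15,40,0,0,0,0, 17,46,0,0,0,0, 18.4,50.5,0,0,0,0]' 8.5 60;  python3 -m creep '[0.6,1.8,0,0,0,0, 0.7,2.2,0,0,0,0, 0.7,2.2,0,0,0,0, 0.7,2.2,0,0,0,0]' 8.5 60
```

```text
time_s: 27.85
eef_pos: [639.0, -246.6, 155.4]
ee_rot: [-3.14, 0.003, -0.001]
ft_force: [0.9, 0.1, 0.9]
grip_width: 84.9
finger_force: 0.0
time_s: 28.35
eef_pos: [646.6, -265.1, 157.7]
ee_rot: [-3.141, 0.001, 0.001]
ft_force: [-0.5, -0.1, 0.4]
grip_width: 85.1
finger_force: 0.0
```

```bash
python3 -m creep '[0,0.1,4,0,0,0, 0,0.1,8,0,0,0, 0,0.1,11,0,0,0, 0,0.1,13,0,0,0, 0,0.1,14,0,0,0, 0,0.1,14.2,0,0,0, 0,0.1,14.2,0,0,0]' 8.5 60; python3 -m creep '[0,0,0,0,0,0, 0,0,0,0,0,0, 0,0,0,0,0,0, 0,0,0,0,0,0, 0,0,0,0,0,0, 0,0,0,0,0,0, 0,0,0,0,0,0]' 4.5 60
```

```text
time_s: 29.22
eef_pos: [647.7, -267.8, 17.4]
ee_rot: [3.141, -0.002, -0.0]
ft_force: [0.1, -0.3, -0.3]
grip_width: 84.6
finger_force: 0.0
time_s: 30.1
eef_pos: [647.9, -268.4, 17.9]
ee_rot: [3.14, -0.003, -0.0]
ft_force: [-2.0, -0.5, 5.4]
grip_width: 52.0
finger_force: 63.7
```

```bash
python3 -m creep '[0,0,-2,0,0,0, 0,0,-5,0,0,0, 0,0,-9,0,0,0, 0,0,-12,0,0,0, 0,0,-14,0,0,0, 0,-1,-14,0,0,0, 0,-4,-14,0,0,0, 0,-8,-14,0,0,0, 0,-12,-14,0,0,0, 0,-16,-14,0,0,0]' 4.5 60;  python3 -m creep '[0,-4.5,0,0,0,0, 0,-9,0,0,0,0, 0,-13.5,0,0,0,0, 0,-18,0,0,0,0, 0,-22.5,0,0,0,0, 0,-27,0,0,0,0, 0,-31.5,0,0,0,0, 0.1,-35,0,0,0,0, 0.1,-36.6,0,0,0,0, 0.1,-36.9,0,0,0,0]' 4.5 60; python3 -m creep '[0,0,0,0,0,0, 0,0,3,0,0,0, 0,0,7,0,0,0, 0,0,10,0,0,0, 0,0,11.5,0,0,0, 0,0,12,0,0,0, 0,0,12,0,0,0]' 4.5 60
```

```text
time_s: 31.35
eef_pos: [645.3, -105.2, 153.5]
ee_rot: [-3.14, 0.004, -0.0]
ft_force: [0.0, 0.1, -1.8]
grip_width: 51.6
finger_force: 63.4
time_s: 32.6
eef_pos: [646.8, 262.2, 154.4]
ee_rot: [3.141, 0.002, 0.001]
ft_force: [0.3, 0.3, -2.8]
grip_width: 51.8
finger_force: 63.5
time_s: 33.48
eef_pos: [648.8, 261.3, 37.1]
ee_rot: [-3.141, -0.001, -0.001]
ft_force: [-0.1, 0.3, -1.2]
grip_width: 52.0
finger_force: 63.4
```

```bash
python3 -m creep '[0,0,0.6,0,0,0, 0,0,1.2,0,0,0, 0,0,1.6,0,0,0, 0,0,1.8,0,0,0, 0,0,2,0,0,0, 0,0,2,0,0,0]' 4.5 60
```

```text
time_s: 34.22
eef_pos: [647.7, 261.5, 18.0]
ee_rot: [3.141, 0.001, -0.0]
ft_force: [-9.5, -2.9, 12.4]
grip_width: 51.4
finger_force: 64.9
```

```bash
python3 -m creep '[0,0,0,0,0,0, 0,0,0,0,0,0, 0,0,0,0,0,0, 0,0,0,0,0,0, 0,0,-1,0,0,0, 0,0,-5,0,0,0, 0,0,-10,0,0,0, 0,0,-14,0,0,0, 0,0,-14,0,0,0]' 8.5 60; python3 -m creep '[0,2,0,0,0,0, -0.5,7,0,0,0,0, -1,12,0,0,0,0, -1.5,17,0,0,0,0, -2,22,0,0,0,0, -2.3,26,0,0,0,0, -2.3,27.6,0,0,0,0, -2.3,27.6,0,0,0,0, -2.3,27.6,0,0,0,0]' 8.5 60
python3 - <<'E'
from m import *
for n in('top','scene'):
    im,d=cap(n); print(n,lids(n,im,d)); print(coasters(n,im,d).get('yellow'))
E
```

```text
time_s: 35.35
eef_pos: [651.1, 262.6, 163.0]
ee_rot: [-3.139, -0.01, -0.0]
ft_force: [0.7, -0.2, -0.1]
grip_width: 85.3
finger_force: 0.0
time_s: 36.48
eef_pos: [624.7, -13.4, 155.5]
ee_rot: [-3.141, 0.001, 0.0]
ft_force: [-0.0, 0.2, -0.0]
grip_width: 85.3
finger_force: 0.0
top {'red': [(455.7, 261.1, 25.3, 77.6, np.int64(454))], 'yellow': [(644.4, 262.5, 27.0, 69.7, np.int64(454))], 'blue': [(444.8, -267.7, 26.5, 74.1, np.int64(244))]}
[(647.0, 261.7, 43.7, np.int64(474))]
scene {'red': [(458.9, 261.7, 26.3, 77.3, np.int64(457))], 'green': [(625.3, -14.1, 29.0, 75.0, np.int64(457))], 'yellow': [(648.3, 263.0, 26.7, 69.3, np.int64(595))], 'blue': [(433.9, -255.7, 22.9, 72.4, np.int64(55))]}
[(649.9, 262.7, 43.3, np.int64(729))]
```

Yellow is within about 2 mm. Now pick green from the mat.

```bash
python3 -m creep '[0,0,4,0,0,0, 0,0,8,0,0,0, 0,0,11,0,0,0, 0,0,13,0,0,0, 0,0,13.6,0,0,0, 0,0,13.8,0,0,0, 0,0,13.8,0,0,0]' 8.5 60; python3 -m creep '[0,0,0,0,0,0, 0,0,0,0,0,0, 0,0,0,0,0,0, 0,0,0,0,0,0, 0,0,0,0,0,0, 0,0,0,0,0,0, 0,0,0,0,0,0]' 4.5 60
```

```text
time_s: 37.45
eef_pos: [625.9, -14.5, 19.3]
ee_rot: [3.141, -0.002, -0.0]
ft_force: [-0.5, -0.2, -0.3]
grip_width: 85.1
finger_force: 0.0
time_s: 38.33
eef_pos: [626.1, -14.9, 19.6]
ee_rot: [3.141, -0.002, -0.0]
ft_force: [-1.0, -0.8, 6.2]
grip_width: 53.6
finger_force: 64.6
```

```bash
python3 -m creep '[0,0,-2,0,0,0, 0,0,-5,0,0,0, 0,0,-9,0,0,0, 0,0,-12,0,0,0, 0,0,-14,0,0,0, 0,1,-14,0,0,0, 0.4,4,-14,0,0,0, 0.8,8,-14,0,0,0, 1.2,12,-14,0,0,0, 1.6,16,-14,0,0,0]' 4.5 60;  python3 -m creep '[0.3,4,0,0,0,0, 0.6,7.5,0,0,0,0, 0.6,9.1,0,0,0,0, 0.6,9.3,0,0,0,0, 0.6,9.3,3,0,0,0, 0.6,9.3,7,0,0,0, 0.6,9.3,10,0,0,0, 0.6,9.3,11.5,0,0,0, 0.6,9.3,12,0,0,0, 0.6,9.3,12,0,0,0]' 4.5 60
```

```text
time_s: 39.58
eef_pos: [639.5, -176.0, 155.4]
ee_rot: [-3.14, 0.003, -0.0]
ft_force: [-0.1, -0.2, -2.9]
grip_width: 53.8
finger_force: 64.2
time_s: 40.83
eef_pos: [647.5, -267.4, 39.0]
ee_rot: [3.141, -0.001, 0.0]
ft_force: [0.1, -0.4, -3.0]
grip_width: 53.7
finger_force: 64.2
```

```bash
python3 -m creep '[0,0,0.6,0,0,0, 0,0,1.2,0,0,0, 0,0,1.6,0,0,0, 0,0,1.8,0,0,0, 0,0,2,0,0,0, 0,0,2,0,0,0]' 4.5 60
```

```text
time_s: 41.58
eef_pos: [646.7, -267.5, 19.7]
ee_rot: [-3.142, 0.0, -0.0]
ft_force: [-6.8, 3.4, 9.1]
grip_width: 54.0
finger_force: 65.4
```

```bash
python3 -m creep '[0,0,0,0,0,0, 0,0,0,0,0,0, 0,0,0,0,0,0, 0,0,0,0,0,0, 0,0,-1,0,0,0, 0,0,-5,0,0,0, 0,0,-10,0,0,0, -4,-5,-14,0,0,0, -8,-10,-14,0,0,0, -8,-15,-14,0,0,0]' 8.5 60; python3 -m creep '[0,-3,0,0,0,0, 0,-3,0,0,0,0, 0,-3,0,0,0,0]'
python3 - <<'E'
from m import *
for n in('top','scene'):
    im,d=cap(n,n+'9.png'); print(n,lids(n,im,d)); print(coasters(n,im,d))
E
```

```text
time_s: 42.82
eef_pos: [565.6, -117.1, 159.8]
ee_rot: [3.141, -0.002, -0.003]
ft_force: [1.4, 1.2, 0.4]
grip_width: 84.7
finger_force: 0.0
time_s: 43.2
eef_pos: [567.2, -88.0, 158.6]
ee_rot: [3.141, -0.001, -0.0]
ft_force: [-0.2, -0.2, -0.3]
grip_width: 85.0
finger_force: 0.0
top {'red': [(455.8, 260.9, 25.4, 77.7, np.int64(453))], 'green': [(643.6, -262.9, 28.3, 75.9, np.int64(464))], 'yellow': [(644.2, 262.4, 27.2, 69.5, np.int64(457))]}
{'red': [(454.4, 262.9, 43.0, np.int64(539))], 'green': [(636.1, -267.4, 40.6, np.int64(215))], 'yellow': [(647.3, 261.9, 43.4, np.int64(477))], 'cork': [(624.3, -16.3, 43.4, np.int64(970))]}
scene {'red': [(458.7, 262.1, 26.3, 77.2, np.int64(459))], 'green': [(645.8, -262.6, 29.1, 74.8, np.int64(359))], 'yellow': [(647.8, 263.5, 26.9, 69.4, np.int64(596))], 'blue': [(435.2, -249.9, 20.5, 71.4, np.int64(40))]}
{'red': [(457.1, 263.6, 43.6, np.int64(610))], 'green': [(648.2, -265.7, 44.3, np.int64(294))], 'yellow': [(650.8, 262.6, 43.3, np.int64(733))], 'cork': [(626.9, -16.3, 44.3, np.int64(1044))]}
```

View pics/scene9.png

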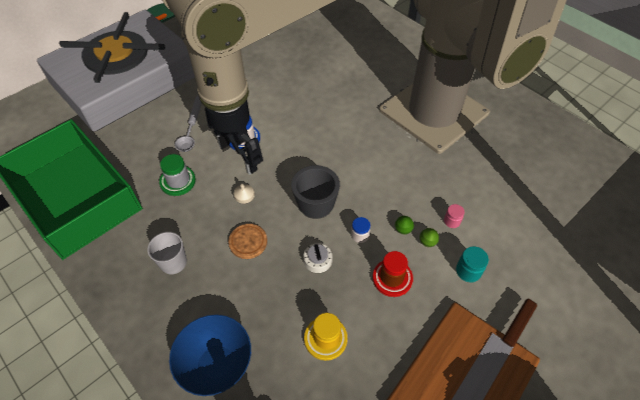

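The view shows red (395,263) on the red coaster, yellow (326,328) on yellow and green (174,165) on green, with the mortar where it was. Blue is hidden by the arm here; after release it measured about 4 mm from its coaster's centre. All offsets are about 4–5 mm or less.

```bash
python3 -c "from plant import bot;print(bot.close_job())"
```

```text
the job is handed in; nothing more can be done
None
```

I handed the job in at about 43 s: green was parked on the cork mat on the way, and each pot now stands on the coaster of its lid's colour, within about 5 mm of centre by camera; the verdict was not shown, and one early grasp closed on top of the green lid without tipping the pot.

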